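# Fill the empty pockets of a foam plinth and set the bonding timer

## Robot

A 6-joint arm with a two-finger parallel gripper is mounted at the origin on the work surface. World frame = base frame: x ahead of the robot, y to its left, z up, the work surface at z = 0. Lengths are in m, angles in rad, forces in N, time in s.
With the tool pointing down it reaches from about 0.375 to 0.9 m from the base axis. Payload 3.1 kg.
Tool frame: the origin (TCP) lies at the very end of the fingers, on their centre line; the grasp point (between the pads) lies 19 mm behind it; z points along the fingers, y is the line along which they close (so a half turn about z gives the same grasp; the last joint's range is limited). The gripper opens to 87 mm and grips with 3 to 60 N. Pads are 19 mm wide; open, the fingers measure 117 mm over their backs; the gripper's body (75 mm by 190 mm) begins 51 mm behind the grasp point.
Start: joints at [-1.397, 0.527, 1.433, -0, 1.181, -0.178], TCP at [0.216, -0.586, 0.223] pointing down, gripper open.
Joint ranges: [-3.08, 3.08], [-0.75, 2.2], [0.22, 2.44], [-1.43, 4.57], [0, 2.65], [-2.85, 2.85]. Speed limits (rad/s): [2.79, 2.79, 3.14, 3.14, 3.14, 3.14].

## Interface

Orientations are given as a unit quaternion [w, x, y, z].
In Python, from plant import env gives the robot as it stands.
- The arm moves only by the tool drive_tool, never from a script. Its argument "motion" is a list of rows, each a list of 5 numbers: the finger opening in m, from 0 to 0.087, then the shift along the tool's x, y, z in m, then the turn about the tool's z in degrees. In form: [[jaw, x, y, z, roll], ...]. A call has 1 to 20 rows; each row is the pose to reach, as a shift and turn from the pose commanded when the call began, along the tool's axes at that moment; what a row does not reach only later rows make up. A row lasts 1/8 s, in which the tool goes at most 62.5 mm and 10.7 degrees, less where a joint would pass 70% of its speed; a pose out of reach is approached as far as the arm can. A call with a gripper value outside its range is refused whole. The fingers move at their own pace and stop on an object; "newtons" is the grip in N (left out, the last holds). Time passes only in rows, so rows that repeat a pose let the fingers close. It gives the time, the measured TCP pose, the force, the opening and the grip force at its end, in the units of the state.
- env.read_state(): the state, without advancing time (a new reading comes with each control period).
- env.camera(name): name is "scene" or "top" or "wrist"; returns (picture, depth): 384x512x3 uint8, red, green, blue; 384x512 float32, m along the optical axis (not along the pixel's ray), 0 where there is no reading.
- env.camera_model(name): a dict with "mtx" (3x3 intrinsics, pixels), "k1" (the pictures are not rectified: a ray, as slopes to the right and down, at radius r is drawn at 1 + k1 r^2 times it, then the intrinsics apply), "extrinsics" (4x4, takes a point from world to camera coordinates); the wrist camera has in their place "T_tool_cam" (4x4, takes a point from camera to tool coordinates, whose origin is the TCP and whose axes are the flange's). Camera axes: x right, y up, looking along -z (the intrinsics and any distortion apply to the point x, -y, -z); pixel columns grow to the right and rows downward; lengths in m; the calibration is good to about 2 mm. A picture is of the moment at which its call begins: read the wrist's pose just before it. camera_model takes no time and is no camera call.
- env.close_job(): hands the job in; it is judged then, once.
Trained networks look in the newest picture that a camera, given by its name, has taken for a name from the list of things; names that differ only in an ending like _2 or _b are one class to them, and where a whole thing is asked for, a point or a joint stands for the part that bears it (a point fixed in the world has none). Each returns a list of dicts, best first, with "confidence" (0 to 1); they miss things now and then, are a little off and sometimes report something else, mostly with a low value. They report only what shows in the picture. A call takes as long as a camera call. They do not tell look-alikes from the thing itself.
- env.cut_out(target, camera): "pixels" (384x512 bool, what is visible of it).
- env.place_of(target, camera): "location" ([x, y, z] in m, in world coordinates, good to about 4 mm: a listed point, or the origin of a listed thing).
The state is a dict: "t": time; "joints": joint angles; "joint_vel": joint speeds; "effort": joint torques, N m; "tool_pos": TCP position; "tool_rot": TCP orientation; "wrist_force": force on the tool from outside, world axes, zero at the start; "wrist_torque": the same for the moment, N m; "gripper_width": finger opening in m; "gripper_force": force on a finger pad.
Only numpy, scipy, OpenCV 4.12 (cv2) and the standard library are available. Lean on these libraries where they do the work, as an engineer would, in place of code of your own. Each camera call takes 0.05 s, during which the arm holds its last target. There are 200 camera calls.

## Task

Two of the six pockets in the dark foam plinth are empty: take spare feet from the tray that fit (the 44 mm ones, not the wide ones) and set one, stud up and fully home, in each empty pocket, without dropping it. Then turn the timer's dial so that its white pointer points at the white tab on the scale. Leave the feet already seated, the wide feet, the third spare and everything else where they are.

Things in the scene. Friction and masses are not known exactly. Their poses are not given: they have to be found in the camera images.
- plinth: dark grey foam block, fixed, 150 (x) x 212 (y) x 50 (z) mm, flat on the table. Origin: centre of its underside. Its top has six round pockets, 2 along x by 3 along y, 62 mm apart, 48 mm in diameter with a 2 mm chamfer, 14 mm deep. Four of them already hold a foot, two are empty; which two differs each time
- pocket0 (a point): centre of the FLOOR of pocket 0 of the dark foam plinth (14 mm below the plinth's top face). Axes as the plinth's; z up. In the plinth's frame at x = -31, y = -62, z = 36 mm. A foot seated fully home has its origin at this point and its disc flush with the plinth's top
- pocket1 (a point): centre of the FLOOR of pocket 1 of the dark foam plinth (14 mm below the plinth's top face). Axes as the plinth's; z up. In the plinth's frame at x = -31, y = 0, z = 36 mm. A foot seated fully home has its origin at this point and its disc flush with the plinth's top
- pocket2 (a point): centre of the FLOOR of pocket 2 of the dark foam plinth (14 mm below the plinth's top face). Axes as the plinth's; z up. In the plinth's frame at x = -31, y = 62, z = 36 mm. A foot seated fully home has its origin at this point and its disc flush with the plinth's top
- pocket3 (a point): centre of the FLOOR of pocket 3 of the dark foam plinth (14 mm below the plinth's top face). Axes as the plinth's; z up. In the plinth's frame at x = 31, y = -62, z = 36 mm. A foot seated fully home has its origin at this point and its disc flush with the plinth's top
- pocket4 (a point): centre of the FLOOR of pocket 4 of the dark foam plinth (14 mm below the plinth's top face). Axes as the plinth's; z up. In the plinth's frame at x = 31, y = 0, z = 36 mm. A foot seated fully home has its origin at this point and its disc flush with the plinth's top
- pocket5 (a point): centre of the FLOOR of pocket 5 of the dark foam plinth (14 mm below the plinth's top face). Axes as the plinth's; z up. In the plinth's frame at x = 31, y = 62, z = 36 mm. A foot seated fully home has its origin at this point and its disc flush with the plinth's top
- foot_a: machine foot that already stands in a pocket (which one differs each time); leave alone. Steel: a disc 44 mm wide, 14 mm high, with an upright round stud 20 mm thick in its middle; 46 mm high in all, about 200 g. Origin: centre of its underside, z up. Grip the stud from above, 18 to 44 mm above the underside.
- foot_b: machine foot that already stands in a pocket (which one differs each time); leave alone. Steel: a disc 44 mm wide, 14 mm high, with an upright round stud 20 mm thick in its middle; 46 mm high in all, about 200 g. Origin: centre of its underside, z up. Grip the stud from above, 18 to 44 mm above the underside.
- foot_c: machine foot that already stands in a pocket (which one differs each time); leave alone. Steel: a disc 44 mm wide, 14 mm high, with an upright round stud 20 mm thick in its middle; 46 mm high in all, about 200 g. Origin: centre of its underside, z up. Grip the stud from above, 18 to 44 mm above the underside.
- foot_d: machine foot that already stands in a pocket (which one differs each time); leave alone. Steel: a disc 44 mm wide, 14 mm high, with an upright round stud 20 mm thick in its middle; 46 mm high in all, about 200 g. Origin: centre of its underside, z up. Grip the stud from above, 18 to 44 mm above the underside.
- foot_e: spare machine foot (three alike) upright in a fixed grey tray (226 x 156 mm, floor 4 mm, walls 18 mm high) among six spots 64 mm or more apart, 36 mm or more from the walls. Steel: a disc 44 mm wide, 14 mm high, with an upright round stud 20 mm thick in its middle; 46 mm high in all, about 200 g. Origin: centre of its underside, z up. Grip the stud from above, 18 to 44 mm above the underside.
- foot_f: spare machine foot (three alike) upright in a fixed grey tray (226 x 156 mm, floor 4 mm, walls 18 mm high) among six spots 64 mm or more apart, 36 mm or more from the walls. Steel: a disc 44 mm wide, 14 mm high, with an upright round stud 20 mm thick in its middle; 46 mm high in all, about 200 g. Origin: centre of its underside, z up. Grip the stud from above, 18 to 44 mm above the underside.
- foot_g: spare machine foot (three alike) upright in a fixed grey tray (226 x 156 mm, floor 4 mm, walls 18 mm high) among six spots 64 mm or more apart, 36 mm or more from the walls. Steel: a disc 44 mm wide, 14 mm high, with an upright round stud 20 mm thick in its middle; 46 mm high in all, about 200 g. Origin: centre of its underside, z up. Grip the stud from above, 18 to 44 mm above the underside.
- wide_a: foot of the wrong size, standing in the tray among the spares: same stud and heights as the spares, but its disc is 56 mm in diameter, too wide for the pockets; leave alone. Origin: centre of its underside
- wide_b: foot of the wrong size, standing in the tray among the spares: same stud and heights as the spares, but its disc is 56 mm in diameter, too wide for the pockets; leave alone. Origin: centre of its underside
- dial (a joint): angle (rad) of the dial knob on the bonding timer, a fixed grey box 150 x 150 x 56 mm on the table with a black scale disc 128 mm wide and white ticks every 15 degrees on its flat top. Range 0 to 3.14; it grows as the knob turns clockwise seen from above. Turning takes about 0.04 N m and it stays where it is left
- dial_grip (a point): point on the dial's vertical axis at the height to grip, 93 mm above the table. The knob is a black bar 46 mm long (this point's x), 14 mm thick (its y) and 32 mm high, from 68 to 100 mm above the table, on a low round foot. Axes turn with the knob: a white pointer line lies on the top of the bar at its -x end, z up
- tab: small white pointed tab on the black scale: the mark. Origin on the dial's axis, at the top of the box; the tab lies along this body's -x, 50 to 64 mm from the axis, 5 mm high, its point towards the axis. Fixed during a run; where on the scale it sits differs each time. The dial is on the mark when the dial's -x and this -x point the same way; from the start that is 0.4 to 1.4 rad clockwise
- jar: closed glass jar, 60 mm wide, 75 mm high; leave alone
- cartridge: white sealant cartridge lying along y, 50 mm thick, 275 mm long; leave alone
- brush: glue brush lying flat on the table, origin on the table below it; leave alone
- ear_muffs: yellow ear muffs with a black band, 77 mm high; leave alone
- collar: steel collar (flat ring) lying in the tray, 42 mm outside, 24 mm inside, 12 mm high; leave alone
Mind the look-alikes: they are no part of the job. What is shaped like the foot_e but purple is not meant.

How it is judged:
By the outcome, as a careful person would: the job done as asked, in the order asked, and still so for the second after the job is handed in, with the robot touching nothing.
It also fails if it takes over 58 s, if anything falls off the work surface, if the arm or the gripper's body presses on something with over 40 N, if the wrist force passes 120 N, or if a joint passes its speed limit or range.

## Working session

There is one attempt and no reset: what is moved stays moved. The work goes in short steps, Python scripts to look and compute and a tool call to move; the robot and the scene stay as the last step left them, time stands still between calls to the robot, and variables do not carry over. Pictures are saved under pics/ and viewed, at most 10 in all, crops included, and the job is handed in when it is done.

Besides the shell and the picture viewer there is one more tool, called after "Emit:" as name(argument=value, ...), one argument or row to a line, values as JSON. drive_tool: Moves the arm, as the interface text tells. Its arguments: {"type":"object","properties":{"motion":{"type":"array","items":{"type":"array","items":{"type":"number"}}},"newtons":{"type":"number"}},"required":["motion"]}

```bash
ls; mkdir -p pics
cat > h.py <<'E'
import numpy as np, cv2
from plant import env
from scipy.spatial.transform import Rotation as R
def T_wc(name):
    m=env.camera_model(name)
    if 'extrinsics' in m: return np.linalg.inv(np.array(m['extrinsics']))
    s=env.read_state(); q=s['tool_rot']; T=np.eye(4)
    T[:3,:3]=R.from_quat([q[1],q[2],q[3],q[0]]).as_matrix(); T[:3,3]=s['tool_pos']
    return T@np.array(m['T_tool_cam'])
def rays(name,uv):
    m=env.camera_model(name); K=np.array(m['mtx']); 
    p=cv2.undistortPoints(np.float64(uv).reshape(-1,1,2),K,np.array([m['k1'],0,0,0.])).reshape(-1,2)
    return np.c_[p[:,0],-p[:,1],-np.ones(len(p))]
def at_z(name,uv,z,T=None):
    T=T_wc(name) if T is None else T
    d=rays(name,uv)@T[:3,:3].T; o=T[:3,3]
    return o+d*((z-o[2])/d[:,2])[:,None]
def with_depth(name,uv,dep,T=None):
    T=T_wc(name) if T is None else T
    return (rays(name,uv)*np.ravel(dep)[:,None])@T[:3,:3].T+T[:3,3]
def snap(name,fn):
    p,d=env.camera(name); cv2.imwrite('pics/'+fn,p[:,:,::-1]); return p,d
E
python3 - <<'E'
from h import *
print(env.read_state())
snap('scene','s1.png');
p,d=snap('top','t1.png')
cv2.imwrite('pics/t1b.png',cv2.resize(p[:,:,::-1],(800,600),interpolation=cv2.INTER_CUBIC))
for n in ['plinth','foot_a','wide_a','pocket0','pocket2','pocket3','dial_grip','tab','collar','jar']:
    for r in env.place_of(n,'top'): print(n,np.round(r['location'],4),round(r['confidence'],2))
E
```

```text
pics
{'t': 0.0, 'joints': array([-1.39650518e+00,  5.28478732e-01,  1.43388659e+00, -1.62877620e-05,
        1.18137982e+00, -1.78499972e-01]), 'joint_vel': array([ 9.60211323e-05, -1.32570151e-03,  1.43927460e-03, -1.35862116e-03,
       -4.12464551e-04,  6.06611978e-04]), 'effort': array([-6.63067094e-04, -4.40045571e+01, -1.76588702e+01,  6.31577242e-02,
        5.80914749e-02, -1.49076363e-04]), 'tool_pos': array([ 0.21584509, -0.5857767 ,  0.2215689 ]), 'tool_rot': array([-1.07625980e-03,  9.84481488e-01,  1.75485160e-01, -5.26593889e-06]), 'wrist_force': array([ 0.65877875,  0.14658318, -1.1075918 ]), 'wrist_torque': array([-0.01432132, -0.01864182, -0.03305484]), 'gripper_force': 0.0, 'gripper_width': 0.0870134435564314}
plinth [0.4934 0.3437 0.0939] 0.73
plinth [ 0.5263  0.003  -0.0027] 0.64
foot_a [ 0.5462 -0.0614  0.0366] 0.7
foot_a [ 0.5478 -0.3401  0.0053] 0.66
foot_a [0.5024 0.066  0.0317] 0.63
foot_a [0.4918 0.0061 0.0404] 0.58
foot_a [ 0.4794 -0.2696  0.007 ] 0.53
foot_a [0.5579 0.0611 0.0387] 0.45
foot_a [ 0.4069 -0.3356  0.0047] 0.45
wide_a [ 0.4803 -0.3412  0.0086] 
[... 163 characters left out ...]
 0.551  -0.063   0.0409] 0.68
pocket0 [ 0.4868 -0.0562  0.0307] 0.58
pocket0 [0.5628 0.0569 0.0381] 0.57
pocket2 [0.4961 0.0038 0.037 ] 0.95
pocket2 [ 0.5563 -0.0007  0.0402] 0.85
pocket2 [0.4974 0.0627 0.0316] 0.75
pocket2 [ 0.551  -0.063   0.0409] 0.68
pocket2 [ 0.4868 -0.0562  0.0307] 0.58
pocket2 [0.5628 0.0569 0.0381] 0.57
pocket3 [0.4961 0.0038 0.037 ] 0.95
pocket3 [ 0.5563 -0.0007  0.0402] 0.85
pocket3 [0.4974 0.0627 0.0316] 0.75
pocket3 [ 0.551  -0.063   0.0409] 0.68
pocket3 [ 0.4868 -0.0562  0.0307] 0.58
pocket3 [0.5628 0.0569 0.0381] 0.57
dial_grip [0.4924 0.3428 0.0943] 0.76
collar [ 0.4153 -0.2664  0.0045] 0.46
collar [0.5001 0.0618 0.0316] 0.19
jar [ 0.7125  0.3917 -0.    ] 0.58
```

View pics/t1b.png

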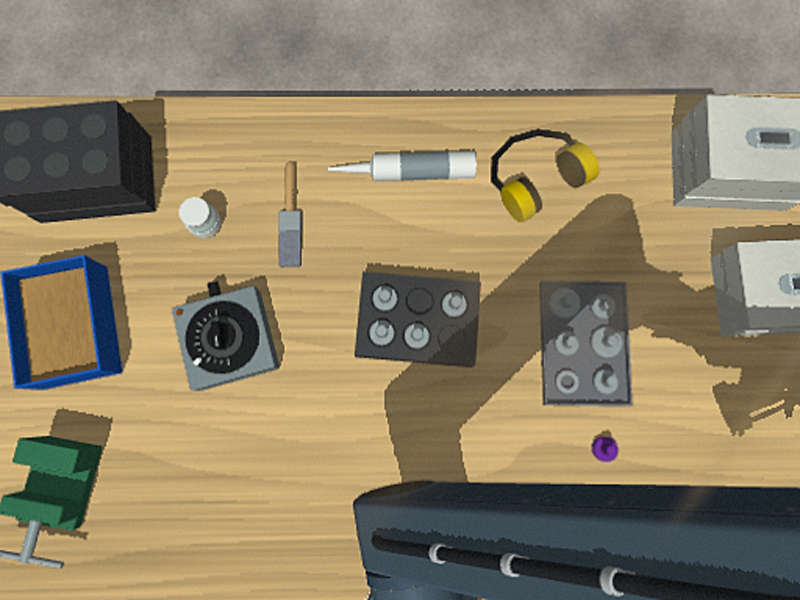

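View pics/s1.png

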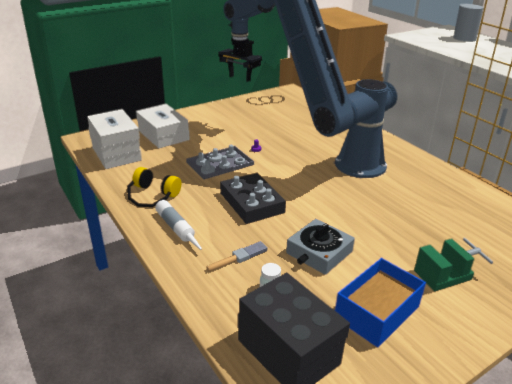

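The top view (800x600) shows empty pockets at (420,300) and (454,338). The tray holds spares at (603,305), (566,340) and (605,380), wides at (565,302) and (606,340), and the collar at (567,380). The purple look-alike at (605,447) is outside the tray, and the timer is at (222,335).

```bash
cat >> h.py <<'E'
def shift(target,yaw=None):
    "tool-frame shift (m) and roll (deg) to bring TCP to target; yaw = world angle of tool x (deg)"
    s=env.read_state(); q=s['tool_rot']; M=R.from_quat([q[1],q[2],q[3],q[0]]).as_matrix()
    y=np.degrees(np.arctan2(M[1,0],M[0,0]))
    print('tcp',np.round(s['tool_pos'],4),'yaw',round(y,1),'shift',np.round(M.T@(np.array(target)-s['tool_pos']),4),'roll',None if yaw is None else round(y-yaw,1),'t',round(s['t'],2),'j6',round(s['joints'][5],2))
E
python3 - <<'E'
from h import *
print(np.round(env.camera_model('wrist')['T_tool_cam'],3), env.camera_model('wrist')['mtx'])
shift([0.44,-0.305,0.25],0)
E
```

```text
[[-0.001  0.968  0.252  0.068]
 [ 1.     0.001 -0.001 -0.   ]
 [-0.001  0.252 -0.968 -0.163]
 [ 0.     0.     0.     1.   ]] [[276.96165502   0.         256.33829216]
 [  0.         276.96165502 193.152794  ]
 [  0.           0.           1.        ]]
tcp [ 0.216  -0.5865  0.2226] yaw 20.2 shift [ 0.3075 -0.1867 -0.0274] roll 20.2 t 0.6 j6 -0.18
```

Emit:
drive_tool(
  motion=[
    [0.05,0.36,-0.163,0.03,20],
    [0.05,0.36,-0.163,0.03,20],
    [0.05,0.36,-0.163,0.03,20],
    [0.05,0.36,-0.163,0.03,20],
    [0.05,0.36,-0.163,0.03,20],
    [0.05,0.36,-0.163,0.03,20],
    [0.05,0.36,-0.163,0.03,20],
    [0.05,0.36,-0.163,0.03,20],
    [0.05,0.36,-0.163,0.03,20],
  ],
)

```text
t: 1.72
tool_pos: [0.4966, -0.3105, 0.1927]
tool_rot: [0.0, 1.0, 0.001, -0.0]
wrist_force: [1.0, 0.6, -0.0]
gripper_width: 0.0496
gripper_force: 0.0
```

Run:
```python
from h import *
shift([0.5,-0.305,0.19],0)
T=T_wc('wrist'); p,d=snap('wrist','w1.png')
for n in ['foot_e','wide_a','collar']:
    for r in env.place_of(n,'wrist'): print(n,np.round(r['location'],4),round(r['confidence'],2))
# tall stud tops: depth points around z~0.05
v,u=np.mgrid[0:384,0:512]; P=with_depth('wrist',np.c_[u.ravel(),v.ravel()],d.ravel(),T).reshape(384,512,3)
for lo,hi in((.044,.057),(.012,.024)):
    m=((P[...,2]>lo)&(P[...,2]<hi)&(d>0)).astype(np.uint8)
    n,l,st,c=cv2.connectedComponentsWithStats(m)
    for i in range(1,n):
        if st[i,4]>150:
            q=P[l==i]; print((lo,hi),st[i],'med',np.round(np.median(q,0),4),'ext',np.round(np.ptp(np.percentile(q,[1,99],axis=0),axis=0),3))
```

```text
tcp [ 0.4966 -0.3105  0.1927] yaw 0.1 shift [ 0.0034 -0.0055  0.0027] roll 0.1 t 1.73 j6 0.82
foot_e [ 0.4785 -0.2711  0.0059] 0.82
foot_e [ 0.5494 -0.0638  0.039 ] 0.78
foot_e [ 0.5502 -0.3386  0.0007] 0.73
wide_a [ 0.4807 -0.3427  0.0016] 0.96
wide_a [ 0.5542 -0.2703  0.0052] 0.83
wide_a [ 0.4117 -0.3348  0.0071] 0.22
collar [ 0.4117 -0.2649  0.0043] 0.67
(0.044, 0.057) [ 466   46   28  144 1017] med [ 0.5708 -0.5535  0.0493] ext [0.147 0.009 0.013]
(0.044, 0.057) [   0   94   81  136 7769] med [ 0.5252 -0.0724  0.0504] ext [0.146 0.101 0.008]
(0.044, 0.057) [211 123  19  19 276] med [ 0.553  -0.2714  0.0505] ext [0.018 0.018 0.007]
(0.044, 0.057) [275 130  19  18 266] med [ 0.5457 -0.3406  0.0506] ext [0.018 0.018 0.005]
(0.044, 0.057) [213 189  18  18 241] med [ 0.4802 -0.2706  0.0506] ext [0.018 0.018 0.008]
(0.044, 0.057) [275 188  18  18 247] med [ 0.4814 -0.3423  0.0508] ext [0.019 0.019 0.008]
(0.012, 0.024) [448  56  24 128 867] med [ 0.5699 -0.5543  0.018 ] ext [0.146 0.007 0.012]
(0.012, 0.024) [ 186   95  135  138 1615] med [ 0.5543 -0.2953  0.0186] ext [0.164 0.158 0.008]
(0.012, 0.024) [ 85 102  11 114 663] med [ 0.5215 -0.1061  0.0183] ext [0.137 0.014 0.012]
(0.012, 0.024) [ 200  107   47   48 1444] med [ 0.5541 -0.273   0.0188] ext [0.053 0.052 0.004]
(0.012, 0.024) [264 119  36  37 759] med [ 0.5483 -0.3384  0.0189] ext [0.041 0.042 0.004]
(0.012, 0.024) [ 260  168   44   44 1196] med [ 0.4851 -0.34    0.019 ] ext [0.053 0.052 0.007]
(0.012, 0.024) [207 173  35  35 626] med [ 0.4856 -0.2746  0.0189] ext [0.042 0.041 0.008]
(0.012, 0.024) [217 226  23  14 175] med [ 0.4234 -0.2739  0.0165] ext [0.017 0.028 0.006]
(0.012, 0.024) [260 226  32  14 335] med [ 0.4218 -0.3355  0.019 ] ext [0.017 0.039 0.01 ]
(0.012, 0.024) [210 266  95   6 455] med [ 0.3703 -0.3134  0.0179] ext [0.006 0.125 0.008]
```

View pics/w1.png

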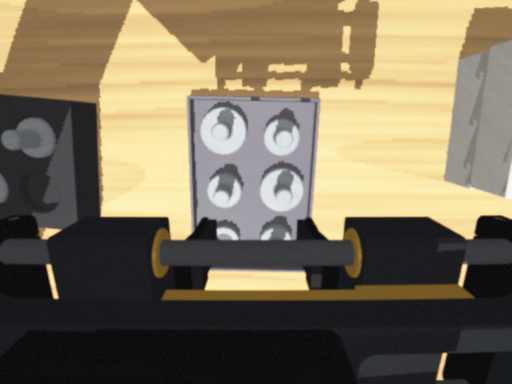

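The near wrist view shows the spares (42 mm discs) at pixels (223,190) and (281,135), and the wides (53 mm) at (222,130) and (282,190). I'll take the spare at (223,190) first.

Emit:
drive_tool(
  motion=[
    [0.05,-0.017,-0.04,0.08,0],
    [0.05,-0.017,-0.04,0.12,0],
    [0.05,-0.017,-0.04,0.16,0],
    [0.05,-0.017,-0.04,0.171,0],
    [0.05,-0.017,-0.04,0.171,0],
    [0.0,-0.017,-0.04,0.171,0],
    [0.0,-0.017,-0.04,0.171,0],
    [0.0,-0.017,-0.04,0.171,0],
    [0.0,-0.017,-0.04,0.171,0],
    [0.0,-0.017,-0.04,0.171,0],
  ],
  newtons=35,
)

```text
t: 3.18
tool_pos: [0.4807, -0.2695, 0.0222]
tool_rot: [0.0, 1.0, 0.002, 0.0]
wrist_force: [-0.7, 0.5, 4.9]
gripper_width: 0.0188
gripper_force: 35.0
```

Emit:
drive_tool(
  motion=[
    [0.0,0,0,-0.06,0],
    [0.0,0,0,-0.12,0],
    [0.0,0,-0.05,-0.165,0],
    [0.0,0,-0.11,-0.17,0],
    [0.0,0,-0.17,-0.17,0],
    [0.0,0,-0.22,-0.17,0],
    [0.0,0,-0.24,-0.17,0],
    [0.0,0,-0.24,-0.17,0],
    [0.0,0,-0.24,-0.17,0],
  ],
)

```text
t: 4.3
tool_pos: [0.4795, -0.0298, 0.1914]
tool_rot: [0.0, 1.0, 0.002, -0.0]
wrist_force: [-0.2, -0.8, -1.0]
gripper_width: 0.0189
gripper_force: 35.0
```

```bash
cat > pk.py <<'E'
from h import *
import sys
shift([0.5,0,0.19],0)
T=T_wc('wrist'); p,d=snap('wrist',sys.argv[1])
for n in ['plinth','foot_e','pocket0']:
    for r in env.place_of(n,'wrist'): print(n,np.round(r['location'],4),round(r['confidence'],2))
v,u=np.mgrid[0:384,0:512]; P=with_depth('wrist',np.c_[u.ravel(),v.ravel()],d.ravel(),T).reshape(384,512,3)
for lo,hi in((.076,.09),(.03,.041),(.046,.054)):
    m=((P[...,2]>lo)&(P[...,2]<hi)&(d>0)).astype(np.uint8)
    n,l,st,c=cv2.connectedComponentsWithStats(m)
    for i in range(1,n):
        if st[i,4]>100:
            q=P[l==i]; e=np.percentile(q,[1,99],axis=0); print((lo,hi),st[i],'med',np.round(np.median(q,0),4),'mid',np.round(e.mean(0),4),'ext',np.round(np.ptp(e,axis=0),3))
            if lo==.046 and st[i,4]>2000: print(cv2.minAreaRect(q[:,:2].astype(np.float32)*1000))
E
python3 pk.py w2.png
```

```text
tcp [ 0.4795 -0.0298  0.1914] yaw 0.2 shift [ 0.0206 -0.0297  0.0013] roll 0.2 t 4.3 j6 1.27
plinth [ 5.245e-01  3.000e-04 -1.000e-03] 0.75
foot_e [ 0.4786 -0.0306  0.1722] 0.96
foot_e [0.4931 0.0024 0.0386] 0.69
foot_e [ 0.412  -0.3363  0.004 ] 0.68
foot_e [ 0.547  -0.0642  0.0365] 0.67
foot_e [ 0.5467 -0.3392  0.0023] 0.55
foot_e [ 0.2937 -0.3272  0.0005] 0.43
pocket0 [ 0.4863 -0.0575  0.0353] 0.96
pocket0 [5.523e-01 3.000e-04 3.460e-02] 0.74
pocket0 [ 5.227e-01 -2.000e-04 -1.000e-03] 0.51
(0.076, 0.09) [153  97  22  22 372] med [0.5598 0.058  0.0824] mid [0.5597 0.0586 0.0807] ext [0.019 0.018 0.008]
(0.076, 0.09) [282 111  21  22 355] med [ 0.5475 -0.0638  0.0826] mid [ 0.5474 -0.0641  0.0811] ext [0.019 0.019 0.006]
(0.076, 0.09) [152 162  22  20 333] med [0.4982 0.0643 0.0825] mid [0.498  0.065  0.0802] ext [0.019 0.019 0.008]
(0.076, 0.09) [214 168  20  20 314] med [0.4922 0.0032 0.0826] mid [0.4918 0.0032 0.0805] ext [0.019 0.019 0.008]
(0.03, 0.041) [ 210   92   44   46 1564] med [ 0.5538 -0.0022  0.0369] mid [ 0.5534 -0.0023  0.0372] ext [0.045 0.045 0.004]
(0.03, 0.041) [2
[... 463 characters left out ...]
.041) [ 261  157   41   40 1285] med [ 0.4843 -0.0589  0.0371] mid [ 0.4843 -0.0589  0.0374] ext [0.044 0.045 0.004]
(0.03, 0.041) [502 173  10  17 110] med [ 0.4809 -0.3336  0.035 ] mid [ 0.4803 -0.3347  0.0352] ext [0.018 0.007 0.01 ]
(0.046, 0.054) [  131    61   206   157 20979] med [0.5306 0.0126 0.0508] mid [0.5249 0.     0.0503] ext [0.153 0.211 0.005]
((522.6040649414062, 0.40270233154296875), (213.1256103515625, 151.12857055664062), 84.41728210449219)
(0.046, 0.054) [466 109  21  19 291] med [ 0.5529 -0.268   0.0506] mid [ 0.5532 -0.2691  0.0495] ext [0.018 0.019 0.006]
(0.046, 0.054) [  0 169  23  46 280] med [0.467  0.2568 0.05  ] mid [0.4678 0.2572 0.05  ] ext [0.052 0.015 0.008]
```

View pics/w2.png

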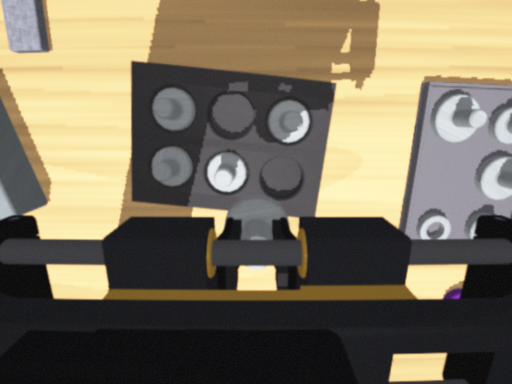

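The plinth is yawed about -5.6°, with empty pockets at pixels (233,113) and (281,176). The foot is held upright at (257,225). Going to the far-middle pocket.

Emit:
drive_tool(
  motion=[
    [0.0,0.05,-0.02,0.0,0],
    [0.0,0.075,-0.028,0.04,0],
    [0.0,0.075,-0.028,0.08,0],
    [0.0,0.075,-0.028,0.11,0],
    [0.0,0.075,-0.028,0.117,0],
    [0.0,0.075,-0.028,0.117,0],
    [0.0,0.075,-0.028,0.117,0],
  ],
)

```text
t: 5.38
tool_pos: [0.5555, -0.0014, 0.0759]
tool_rot: [0.0, 1.0, 0.002, 0.001]
wrist_force: [-0.1, 0.0, -0.8]
gripper_width: 0.0187
gripper_force: 35.0
```

Run:
```python
from h import *
shift([0.5543,-0.0016,0.0542])
```

```text
tcp [ 0.5555 -0.0014  0.0759] yaw 0.2 shift [-0.0012  0.0002  0.0217] roll None t 5.38 j6 1.36
```

Emit:
drive_tool(
  motion=[
    [0.0,-0.001,0,0.006,0],
    [0.0,-0.001,0,0.01,0],
    [0.0,-0.001,0,0.013,0],
    [0.0,-0.001,0,0.016,0],
    [0.0,-0.001,0,0.019,0],
    [0.0,-0.001,0,0.021,0],
    [0.0,-0.001,0,0.022,0],
    [0.0,-0.001,0,0.022,0],
  ],
)

```text
t: 6.38
tool_pos: [0.5533, -0.0009, 0.0542]
tool_rot: [0.0, 1.0, 0.002, 0.0]
wrist_force: [-3.4, 0.0, 11.0]
gripper_width: 0.0188
gripper_force: 35.0
```

Emit:
drive_tool(
  motion=[
    [0.04,0,0,0,0],
    [0.04,0,0,0,0],
    [0.04,0,0,0,0],
    [0.04,0,0,-0.04,0],
    [0.04,0,0,-0.09,0],
    [0.04,-0.03,0.02,-0.135,0],
    [0.04,-0.06,0.03,-0.135,0],
    [0.04,-0.06,0.03,-0.135,0],
    [0.04,-0.06,0.03,-0.135,0],
  ],
)

```text
t: 7.5
tool_pos: [0.4943, -0.0312, 0.1874]
tool_rot: [-0.0, 1.0, 0.002, 0.0]
wrist_force: [0.4, 0.5, -0.1]
gripper_width: 0.0399
gripper_force: 0.0
```

```bash
python3 pk.py w3.png | grep -v "^foot\|^pocket"
```

```text
tcp [ 0.4943 -0.0312  0.1874] yaw 0.2 shift [ 0.0058 -0.0312 -0.0026] roll 0.2 t 7.5 j6 1.28
plinth [ 0.5254  0.0024 -0.0008] 0.89
plinth [ 0.5492 -0.3375  0.0018] 0.7
(0.076, 0.09) [152 113  21  22 368] med [0.5595 0.058  0.0824] mid [0.5599 0.0586 0.0807] ext [0.019 0.018 0.007]
(0.076, 0.09) [215 122  21  21 353] med [ 0.5521 -0.0016  0.0825] mid [ 0.552  -0.0014  0.0814] ext [0.019 0.019 0.006]
(0.076, 0.09) [281 127  21  21 348] med [ 0.5476 -0.0641  0.0827] mid [ 0.5474 -0.0643  0.082 ] ext [0.019 0.019 0.005]
(0.076, 0.09) [150 177  22  20 332] med [0.4986 0.0642 0.0825] mid [0.4982 0.0651 0.0804] ext [0.019 0.019 0.008]
(0.076, 0.09) [212 183  20  20 317] med [0.4927 0.003  0.0826] mid [0.4921 0.0036 0.0803] ext [0.019 0.019 0.008]
(0.03, 0.041) [210 107  42  44 220] med [ 0.5676 -0.0165  0.037 ] mid [ 0.5544 -0.0038  0.0376] ext [0.045 0.043 0.005]
(0.03, 0.041) [266 113  42  45 166] med [ 0.5543 -0.0564  0.0372] mid [ 0.5471 -0.0642  0.0381] ext [0.048 0.044 0.005]
(0.03, 0.041) [456 123  13  18 125] med [ 0.5532 -0.2622  0.0353] mid [ 0.5527 -0.2642  0.0356] ext [0.019 0.0
[... 254 characters left out ...]
, 0.041) [501 185  11  17 120] med [ 0.4815 -0.3338  0.0347] mid [ 0.481  -0.3358  0.0354] ext [0.017 0.009 0.011]
(0.046, 0.054) [  129    76   206   157 21258] med [0.5298 0.0104 0.0508] mid [ 0.5242 -0.      0.0502] ext [0.154 0.212 0.005]
((522.5383911132812, 0.5918807983398438), (213.1445770263672, 151.2300262451172), 84.39665222167969)
(0.046, 0.054) [267 115  42  42 945] med [ 0.5491 -0.0614  0.0509] mid [ 0.5471 -0.0644  0.0511] ext [0.041 0.041 0.004]
(0.046, 0.054) [466 123  20  19 303] med [ 0.553  -0.2684  0.0506] mid [ 0.5528 -0.2694  0.0493] ext [0.019 0.019 0.006]
(0.046, 0.054) [  0 184  16  32 193] med [0.4733 0.2586 0.0497] mid [0.475  0.2592 0.05  ] ext [0.034 0.01  0.008]
```

View pics/w3.png

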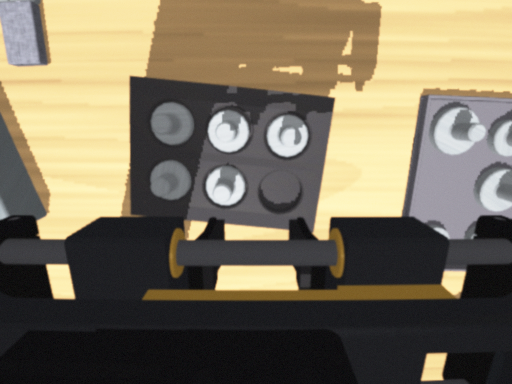

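The newly placed foot, at pixel (229,128), stands level with its neighbours (stud top 82.5 mm). The remaining pocket is at (281,190). Now the second spare.

Emit:
drive_tool(
  motion=[
    [0.046,0.01,0.06,0.0,0],
    [0.046,0.02,0.12,0.0,0],
    [0.046,0.03,0.18,0.0,0],
    [0.046,0.04,0.24,0.02,0],
    [0.046,0.05,0.29,0.05,0],
    [0.046,0.0505,0.3087,0.08,0],
    [0.046,0.0505,0.3087,0.1,0],
    [0.046,0.0505,0.3087,0.13,0],
    [0.046,0.0505,0.3087,0.155,0],
    [0.046,0.0505,0.3087,0.165,0],
    [0.046,0.0505,0.3087,0.165,0],
    [0.0,0.0505,0.3087,0.165,0],
    [0.0,0.0505,0.3087,0.165,0],
    [0.0,0.0505,0.3087,0.165,0],
    [0.0,0.0505,0.3087,0.165,0],
    [0.0,0.0505,0.3087,0.165,0],
  ],
  newtons=35,
)

```text
t: 9.7
tool_pos: [0.5454, -0.34, 0.0233]
tool_rot: [0.0, 1.0, 0.002, 0.0]
wrist_force: [-0.7, -0.6, 4.1]
gripper_width: 0.0188
gripper_force: 35.0
```

Emit:
drive_tool(
  motion=[
    [0.0,0,0,-0.05,0],
    [0.0,0,0,-0.1,0],
    [0.0,-0.01,-0.04,-0.13,0],
    [0.0,-0.02,-0.1,-0.13,0],
    [0.0,-0.035,-0.16,-0.13,0],
    [0.0,-0.05,-0.22,-0.13,0],
    [0.0,-0.059,-0.265,-0.13,0],
    [0.0,-0.059,-0.2825,-0.13,0],
    [0.0,-0.059,-0.2825,-0.1,0],
    [0.0,-0.059,-0.2825,-0.07,0],
    [0.0,-0.059,-0.2825,-0.054,0],
    [0.0,-0.059,-0.2825,-0.054,0],
    [0.0,-0.059,-0.2825,-0.054,0],
  ],
)

```text
t: 11.32
tool_pos: [0.4859, -0.0581, 0.0769]
tool_rot: [0.0, 1.0, 0.002, 0.001]
wrist_force: [0.9, -0.6, -1.6]
gripper_width: 0.0193
gripper_force: 35.0
```

Run:
```python
from h import *
shift([0.4853,-0.0577,0.0553])
```

```text
tcp [ 0.4859 -0.0581  0.0769] yaw 0.2 shift [-0.0007 -0.0004  0.0216] roll None t 11.32 j6 1.22
```

Emit:
drive_tool(
  motion=[
    [0.0,-0.0005,0,0.006,0],
    [0.0,-0.0005,0,0.01,0],
    [0.0,-0.0005,0,0.013,0],
    [0.0,-0.0005,0,0.016,0],
    [0.0,-0.0005,0,0.019,0],
    [0.0,-0.0005,0,0.021,0],
    [0.0,-0.0005,0,0.022,0],
    [0.0,-0.0005,0,0.022,0],
  ],
)

```text
t: 12.32
tool_pos: [0.4845, -0.0573, 0.0552]
tool_rot: [0.0, 1.0, 0.002, 0.0]
wrist_force: [-2.0, -0.3, 4.7]
gripper_width: 0.0191
gripper_force: 35.0
```

Emit:
drive_tool(
  motion=[
    [0.04,0,0,0,0],
    [0.04,0,0,0,0],
    [0.04,0,0,0,0],
    [0.04,0,0,-0.04,0],
    [0.04,0,0,-0.09,0],
    [0.04,-0.01,-0.02,-0.14,0],
    [0.04,-0.01,-0.03,-0.14,0],
    [0.04,-0.01,-0.03,-0.14,0],
  ],
)

```text
t: 13.32
tool_pos: [0.4738, -0.0267, 0.1942]
tool_rot: [-0.0, 1.0, 0.003, -0.0]
wrist_force: [-0.0, 0.6, -0.9]
gripper_width: 0.0403
gripper_force: 0.0
```

```bash
python3 pk.py w4.png | grep "0.076\|tcp"; python3 -c "
from h import *
shift([0.46,0.343,0.22])"
```

```text
tcp [ 0.4738 -0.0267  0.1942] yaw 0.3 shift [ 0.0263 -0.0266  0.0042] roll 0.3 t 13.32 j6 1.27
(0.076, 0.09) [157  91  21  22 364] med [0.5599 0.0582 0.0823] mid [0.5597 0.0588 0.0805] ext [0.019 0.018 0.007]
(0.076, 0.09) [220  99  21  22 354] med [ 0.5517 -0.0015  0.0825] mid [ 0.5517 -0.0013  0.0818] ext [0.019 0.019 0.005]
(0.076, 0.09) [285 105  22  21 353] med [ 0.5474 -0.0639  0.0826] mid [ 0.5474 -0.0642  0.0812] ext [0.019 0.019 0.007]
(0.076, 0.09) [155 156  22  20 330] med [0.4986 0.0644 0.0824] mid [0.4979 0.0651 0.0805] ext [0.019 0.019 0.008]
(0.076, 0.09) [217 162  20  20 313] med [0.492  0.0029 0.0827] mid [0.4918 0.0033 0.0809] ext [0.019 0.019 0.007]
(0.076, 0.09) [277 169  20  20 304] med [ 0.4858 -0.057   0.0827] mid [ 0.4853 -0.0575  0.0809] ext [0.018 0.019 0.007]
tcp [ 0.4738 -0.0276  0.1931] yaw 0.2 shift [-0.0126 -0.3706 -0.0266] roll None t 13.53 j6 1.27
```

Both feet are home, with stud tops at 82.5–82.7 mm like the rest. Now the dial.

Emit:
drive_tool(
  motion=[
    [0.04,-0.01,-0.06,-0.02,0],
    [0.04,-0.01,-0.12,-0.027,0],
    [0.04,-0.01,-0.18,-0.027,0],
    [0.04,-0.01,-0.24,-0.027,0],
    [0.04,-0.01,-0.3,-0.027,0],
    [0.04,-0.013,-0.35,-0.027,0],
    [0.04,-0.013,-0.37,-0.027,0],
    [0.04,-0.013,-0.37,-0.027,0],
    [0.04,-0.013,-0.37,-0.027,0],
  ],
)

```text
t: 14.65
tool_pos: [0.46, 0.3408, 0.2209]
tool_rot: [0.001, 1.0, 0.001, -0.001]
wrist_force: [-0.3, -0.1, 0.3]
gripper_width: 0.0399
gripper_force: 0.0
```

Run:
```python
from h import *
shift([0.492,0.343,0.074])
T=T_wc('wrist'); p,d=snap('wrist','w5.png')
for n in ['dial_grip','tab']:
    for r in env.place_of(n,'wrist'): print(n,np.round(r['location'],4),round(r['confidence'],2))
v,u=np.mgrid[0:384,0:512]; P=with_depth('wrist',np.c_[u.ravel(),v.ravel()],d.ravel(),T).reshape(384,512,3)
near=np.hypot(P[...,0]-.492,P[...,1]-.343)<.1
m=near&(P[...,2]>.094)&(P[...,2]<.106); q=P[m][:,:2].astype(np.float32)
print('bar',m.sum(),cv2.minAreaRect(q*1000))
for nm,mm in(('barwhite',m),('scalewhite',near&(P[...,2]>.053)&(P[...,2]<.068))):
    w=(mm&(p.min(2)>150)).astype(np.uint8); n,l,st,c=cv2.connectedComponentsWithStats(w)
    for i in range(1,n):
        if st[i,4]>(3 if nm=='barwhite' else 25): print(nm,st[i],np.round(P[l==i].mean(0),4))
c=p[80:280,150:400]; cv2.imwrite('pics/w5c.png',cv2.resize(c[:,:,::-1],(750,600),interpolation=cv2.INTER_CUBIC))
```

```text
tcp [0.46   0.3408 0.2209] yaw 0.1 shift [ 0.0322 -0.0023  0.1469] roll None t 14.65 j6 2.01
dial_grip [0.4964 0.3438 0.0949] 0.84
bar 591 ((491.86029052734375, 341.46160888671875), (45.473670959472656, 14.003533363342285), 8.661199569702148)
barwhite [255 160   5  18  56] [0.4802 0.3398 0.1013]
scalewhite [276  74  26   8 141] [0.5744 0.3033 0.0566]
scalewhite [ 177   89  151  134 5148] [0.4836 0.3467 0.0569]
```

View pics/w5c.png

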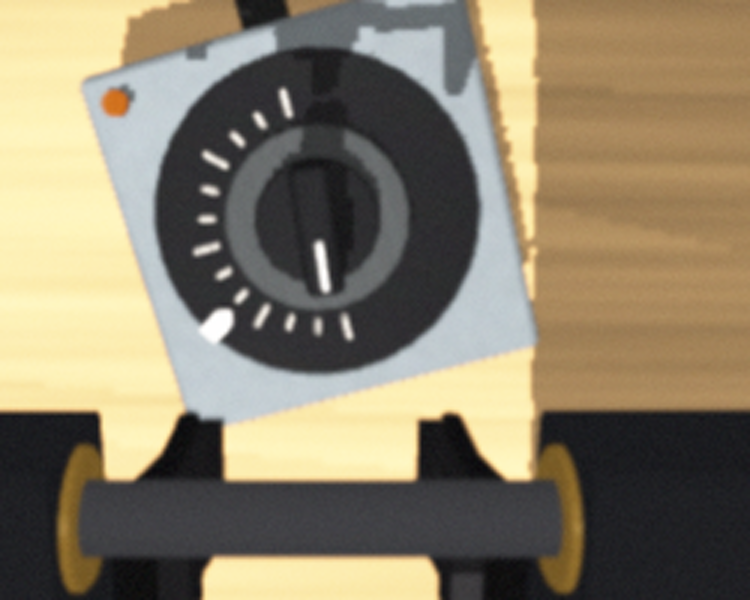

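The crop shows the pointer at (322,268), towards the robot, and the white tab at (217,325), clockwise of it.

```bash
cat > tab.py <<'E'
from h import *
import sys
T=T_wc('wrist'); p,d=env.camera('wrist')
v,u=np.mgrid[0:384,0:512]; P=with_depth('wrist',np.c_[u.ravel(),v.ravel()],d.ravel(),T).reshape(384,512,3)
near=np.hypot(P[...,0]-.492,P[...,1]-.3415)<.08
m=near&(P[...,2]>.094)&(P[...,2]<.106); c,s,a=cv2.minAreaRect(P[m][:,:2].astype(np.float32)*1000); c=np.array(c)/1000
print('bar',c,s,a)
white=(p.min(2)>225)
for nm,mm in(('pointer',m&(p.min(2)>140)),('tab',near&white&(P[...,2]<.068)&(P[...,2]>.05))):
    n,l,st,_=cv2.connectedComponentsWithStats(mm.astype(np.uint8))
    for i in range(1,n):
        if st[i,4]>=20 or nm=='pointer' and st[i,4]>5:
            q=P[l==i]; e=q.mean(0)[:2]-c; r=np.hypot(*(q[:,:2]-c).T)
            print(nm,st[i],np.round(q.mean(0),4),'r',np.round([r.min(),r.max()],4),'ang',np.degrees(np.arctan2(e[1],e[0]))%360)
E
python3 tab.py
```

```text
bar [0.49184879 0.34147403] (45.60415267944336, 13.987915992736816) 8.83642292022705
pointer [255 161   5  17  55] [0.4804 0.3398 0.1014] r [0.0035 0.0208] ang 188.22871241863047
tab [217 184  10  11  73] [0.4496 0.382  0.0621] r [0.051  0.0664] ang 136.17117214956303
```

Emit:
drive_tool(
  motion=[
    [0.04,0.062,0,0,-10.5],
    [0.04,0.062,0,0,-21],
    [0.04,0.062,0,0,-31.5],
    [0.04,0.062,0,0,-42],
    [0.04,0.062,0,0,-52.5],
    [0.04,0.062,0,0,-63],
    [0.04,0.062,0,0,-73.5],
    [0.04,0.062,0,0,-84],
    [0.04,0.062,0,0,-94.5],
    [0.04,0.062,0,0,-105],
    [0.04,0.062,0,0,-115.5],
    [0.04,0.062,0,0,-126],
    [0.04,0.062,0,0,-136.5],
    [0.04,0.062,0,0,-147],
    [0.04,0.062,0,0,-157.5],
    [0.04,0.062,0,0,-168],
    [0.04,0.062,0,0,-178.5],
    [0.04,0.062,0,0,-188.6],
    [0.04,0.062,0,0,-188.6],
    [0.04,0.062,0,0,-188.6],
  ],
)

```text
t: 17.35
tool_pos: [0.5222, 0.3423, 0.2217]
tool_rot: [0.0, -0.075, 0.997, -0.0]
wrist_force: [-0.1, 0.0, -0.1]
gripper_width: 0.0399
gripper_force: 0.0
```

```bash
python3 tab.py; python3 -c "
from h import *
shift([0.492,0.342,0.074],-171.3)"
```

```text
bar [0.4922085  0.34197488] (44.71406555175781, 13.52874755859375) 8.5144624710083
pointer [259 141   3  17  51] [0.48   0.3395 0.1013] r [0.0042 0.0204] ang 191.3766107346162
tab [295 119  12  11  81] [0.4496 0.3815 0.0622] r [0.0506 0.0651] ang 137.17637148807495
tcp [0.5222 0.3424 0.2216] yaw -171.3 shift [0.0299 0.0041 0.1476] roll -0.0 t 17.4 j6 -1.32
```

Emit:
drive_tool(
  motion=[
    [0.04,0.03,0.004,0.04,0],
    [0.04,0.03,0.004,0.08,0],
    [0.04,0.03,0.004,0.12,0],
    [0.04,0.03,0.004,0.147,0],
    [0.04,0.03,0.004,0.147,0],
    [0.0,0.03,0.004,0.147,0],
    [0.0,0.03,0.004,0.147,0],
    [0.0,0.03,0.004,0.147,0],
    [0.0,0.03,0.004,0.147,0],
  ],
  newtons=20,
)

```text
t: 18.52
tool_pos: [0.4921, 0.3418, 0.0754]
tool_rot: [0.0, -0.077, 0.997, -0.0]
wrist_force: [-0.2, -2.0, 4.0]
gripper_width: 0.0141
gripper_force: 20.0
```

Emit:
drive_tool(
  motion=[
    [0.0,0,0,0,6],
    [0.0,0,0,0,13],
    [0.0,0,0,0,20],
    [0.0,0,0,0,27],
    [0.0,0,0,0,34],
    [0.0,0,0,0,41],
    [0.0,0,0,0,47],
    [0.0,0,0,0,52],
    [0.0,0,0,0,52],
    [0.0,0,0,0,52],
  ],
)

```text
t: 19.77
tool_pos: [0.4924, 0.3425, 0.0753]
tool_rot: [0.001, 0.368, 0.93, 0.001]
wrist_force: [0.7, 0.6, 6.6]
gripper_width: 0.0142
gripper_force: 20.0
```

Emit:
drive_tool(
  motion=[
    [0.04,0,0,0,0],
    [0.04,0,0,0,0],
    [0.04,0,0,0,0],
    [0.04,0,0,-0.05,0],
    [0.04,-0.03,0,-0.1,0],
    [0.04,-0.03,0,-0.147,0],
    [0.04,-0.03,0,-0.147,0],
    [0.04,-0.03,0,-0.147,0],
  ],
)

```text
t: 20.78
tool_pos: [0.5129, 0.3213, 0.2209]
tool_rot: [-0.001, 0.368, 0.93, -0.001]
wrist_force: [0.0, -0.4, -0.2]
gripper_width: 0.0399
gripper_force: 0.0
```

```bash
python3 tab.py
python3 - <<'E'
from h import *
p,d=snap('wrist','w6.png'); shift([.492,.342,.0754])
cv2.imwrite('pics/w6c.png',cv2.resize(p[60:260,130:380,::-1],(750,600),interpolation=cv2.INTER_CUBIC))
E
```

```text
bar [0.49186349 0.34197516] (12.617782592773438, 44.27730941772461) 46.89126205444336
pointer [256 141   4  18  65] [0.483  0.3497 0.1012] r [0.0033 0.0203] ang 138.99662850236885
tab [255  99   7  13  80] [0.4497 0.3817 0.0623] r [0.0508 0.0642] ang 136.76736303440015
tcp [0.5123 0.3212 0.2197] yaw 136.8 shift [0.0288 0.0018 0.1444] roll None t 20.88 j6 -0.44
```

View pics/w6c.png

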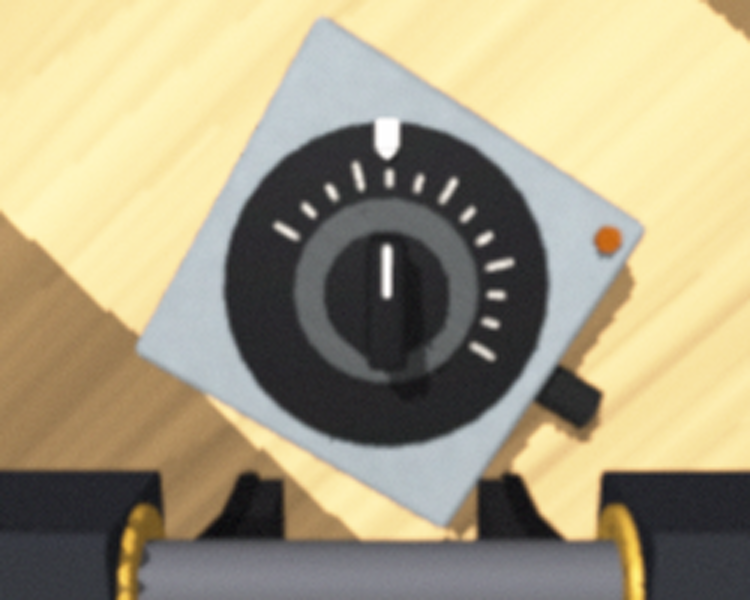

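The pointer at (387,270) and the tab at (387,138) are in line, with both at about 136.8°. Handing in.

```bash
python3 -c "
from h import *
print(env.close_job())"
```

```text
the job is handed in; nothing more can be done
None
```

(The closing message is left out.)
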